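# Empty the used sharps through the collector's tipping tray

## Robot

A 6-joint arm with a two-finger parallel gripper is mounted at the origin on the work surface. World frame = base frame: x ahead of the robot, y to its left, z up, the work surface at z = 0. Lengths are in m, angles in rad, forces in N, time in s.
With the tool pointing down it reaches from about 0.325 to 0.9 m from the base axis. Payload 3.5 kg.
Tool frame: the origin (TCP) lies at the very end of the fingers, on their centre line; the grasp point (between the pads) lies 19 mm behind it; z points along the fingers, y is the direction in which the jaws open and shut (so a half turn about z gives the same grasp; the last joint's range is limited). The gripper opens to 85 mm and grips with 20 to 120 N. Pads are 22 mm wide; open, the fingers measure 114 mm over their backs; the gripper's body (76 mm by 85 mm) begins 54 mm behind the grasp point. The pads swing forward as they close: fully open they stand 13 mm farther back than shut.
Start: joints at [1.241, 0.276, -0.026, 1.268, 0, 1.467], TCP at [0.141, 0.609, 0.231] pointing down, gripper open.
Joint ranges: [-3.12, 3.12], [-0.85, 1.88], [-1.08, 1.24], [-1.95, 2.15], [-1.57, 1.53], [-3.14, 3.14]. Speed limits (rad/s): [2.57, 2.57, 3.14, 3.14, 3.14, 3.14].

## Interface

Orientations are given as a unit quaternion [w, x, y, z].
In Python, from bench import r gives the robot as it stands.
- The arm moves only by the tool drive_tool, never from a script. Its argument "plan" is a list of rows, each a list of 3 entries, a list of its own where there are three numbers: the opening, from 0 (shut) to 1 (fully open), then the shift along the tool's x, y, z in m, then the turn, a rotation vector about the tool's x, y, z in degrees. A call has 1 to 12 rows; each row shifts and turns the commanded pose from where the row before left it, along the tool's axes as they then stand; what a row does not reach is not made up. A row lasts 1/10 s, in which the tool goes at most 50 mm and 8.59 degrees, less where a joint would pass 70% of its speed; a pose out of reach is approached as far as the arm can. A call is refused whole if a number of a shift passes 0.05 or a number of a turn 8.59, either way. A call with a gripper value outside its range is refused whole. The fingers move at their own pace and stop on an object; the grip force is fixed at half the most. Time passes only in rows, so rows that do not move let the fingers close. It gives the time, the measured TCP pose, the force and the opening at its end, in the units of the state.
- r.read_state(): the state, without advancing time (a new reading comes with each control period).
- r.camera(name): name is "scene" or "top" or "wrist"; returns (picture, depth): 400x640x3 uint8, red, green, blue; 400x640 float32, m along the optical axis (not along the pixel's ray), 0 where there is no reading.
- r.calibration(name): a dict with "camera_matrix" (3x3 intrinsics, pixels), "R" (3x3) and "t" (3): a world point X has camera coordinates R X + t; the wrist camera has in their place "hand_eye" (4x4, takes a point from camera to tool coordinates, whose origin is the TCP and whose axes are the flange's). Camera axes: x right, y down, z forward; pixel columns grow to the right and rows downward; lengths in m; the calibration is good to about 2 mm. A picture is of the moment at which its call begins: read the wrist's pose just before it. calibration takes no time and is no camera call.
- r.close_job(): hands the job in, once; it reports no verdict.
The state is a dict: "time": time; "joint_pos": joint angles; "joint_velocities": joint speeds; "effort": joint torques, N m; "tool_pos": TCP position; "tcp_rot": TCP orientation; "contact_force": force on the tool from outside, world axes, zero at the start; "ft_torque": the same for the moment, N m; "opening": finger opening in m.
Only numpy, scipy, OpenCV 4.12 (cv2) and the standard library are available. Lean on these libraries where they do the work, as an engineer would, in place of code of your own. Each camera call takes 0.05 s, during which the arm holds its last target. There are 200 camera calls.

## Task

The used syringes and tube holders lying loose on the table have to go into the yellow sharps collector. First pull its sprung lock plunger up to its stop so that it stays out; then put the sharps into the tipping tray, push the tray's lever back past its catch so that they tip into the box, and let the tray swing home, as often as it takes. When nothing is left and the tray is home, push the lock plunger fully in again; leave the spray bottle, glove box, tube rack and stapler where they are.

Things in the scene. Friction and masses are not known exactly. Their poses are not given: they have to be found in the camera images.
- bin: the sharps collector: yellow box 290 mm deep (its x), 280 mm wide (its y), 153 mm high, fixed to the table; origin at the centre of its underside, z up, front (-x) roughly towards the robot. On it: the white tipping tray (front half), a clear hood (back half), the tray's lever (+y side), the lock plunger (-y side). What has fallen into the box lies under 125 mm above the table; in the tray, higher.
- hood_roof (a point): centre of the top of the clear flat hood, 219 mm above the table, 130 mm (bin x) by 226 mm (bin y). The hood is open towards the tray (mouth 50 mm high, right behind the hinge axis); through it the tipped tray empties into the box below.
- hinge_axis (a point): middle of the tray's hinge axis, which is parallel to the bin's y: at bin x = +10 mm, 165 mm above the table.
- tray (a joint): tilt of the tipping tray in rad: 0 = home, 1.2 = stop. A catch and a return spring hold it home: at 70 mm above the axis the lever needs about 11 N to start, 4 to 8 N once past 0.1 rad; let go, it swings home by itself in about a second. Tipped beyond 1.05 its load slides off the rear edge into the box. With the lock plunger in, it moves only about 0.05 rad.
- tray_middle (a point): centre of the tray floor's upper face; axes as the bin's when home. The tray is a white scoop, inside 200 mm wide (bin y) and 135 mm deep (bin x), from the hinge axis to the front, walls 32 mm high at front and sides, no rear wall; at home its floor slopes down to the front by 0.14 rad, so things stay in it. Sharps tip out best if laid crosswise (along bin y).
- lever_pad (a point): point in the upper part of the lever, 80 mm from the hinge axis. The lever is a plate 7 mm thick (black rubber cap 12 mm), 30 mm wide in bin y, its middle at bin y = +135 mm, reaching 105 mm from the axis; at home it leans 0.35 rad to the front, at full tip 0.85 rad to the back. Pushed towards bin +x it tips the tray.
- lock (a joint): the sprung lock plunger, in m: 0 = fully in (tray locked), 0.025 = pulled up to its stop. Its spring and click ramp resist with 7 to 14 N on the way up; beyond about 0.020 it clicks over and then stays out by itself, reading about 0.025. 6 to 9 N downward push it back over the click, after which the spring draws it in (if the tray is home).
- lock_knob (a point): centre of the plunger's black round knob, 30 mm across, 26 mm high, axis vertical; it rises with the plunger. When in, it is 271 mm above the table, its underside 5 mm above a guide barrel (18 mm across, 14 mm high) on a steel bridge (74 mm in bin x, 24 mm in bin y, top 239 mm above the table).
- syringe1: used syringe lying on the table: milky barrel 22 mm thick, x = -43 to +37 mm along its x axis, flat flange 40 x 22 x 3 mm at x = -45 mm that keeps it from rolling, thumb disc at x = -62 mm, thin orange cap to x = +62 mm; about 25 g. Origin on its axis, 11 mm above what it lies on. From start to start some syringes and holders are absent.
- syringe2: like syringe1
- syringe3: like syringe1
- holder1: used blood-tube holder lying on the table: milky barrel 22 mm thick, from x = -30 to +25 mm along its x axis, a flat flange 36 x 22 x 3 mm at x = -31 mm, a thin green needle sheath to x = +60 mm; 18 g. Origin on its axis, in the barrel, 11 mm above what it lies on.
- holder2: like holder1
- spray_bottle: bystander: white spray bottle, 72 mm across, 220 mm high, origin under its middle
- glove_box: bystander: carton of gloves, 120 x 240 x 75 mm, origin under its middle
- tube_rack: bystander: black rack with clean capped tubes standing in it, 100 x 220 x 105 mm, origin under its middle
- stapler: bystander: black desk stapler, 45 x 140 x 55 mm, origin under its middle

How it is judged:
By the outcome, as a careful person would: the job done as asked, in the order asked, and still so for the second after the job is handed in, with the robot touching nothing.
Of syringe1, syringe2, syringe3, holder1, holder2 only 3 to 5 are there at a start; the rules pass over those that are not, and their reading is None.
At some moment in a run one of syringe1, syringe2, syringe3, holder1, holder2 may be knocked a few centimetres aside while the robot is not near it.
Once in a run the grip may slacken for a moment while it holds something.
It also fails if it takes over 210 s, if anything falls off the work surface, if the arm or the gripper's body presses on something with over 40 N, if the wrist force passes 120 N, or if a joint passes its speed limit or range.

## Working session

There is one attempt and no reset: what is moved stays moved. The work goes in short steps, Python scripts to look and compute and a tool call to move; the robot and the scene stay as the last step left them, time stands still between calls to the robot, and variables do not carry over. Pictures are saved under pics/ and viewed, about 12 in all and at most 16, crops included, and the job is handed in when it is done.

Besides the shell and the picture viewer there is one more tool, called after "Emit:" in YAML: its name, and indented under it one key for each argument. drive_tool: Moves the arm, as the interface text tells. Its arguments: {"type":"object","properties":{"plan":{"type":"array","items":{"type":"array"}}},"required":["plan"]}

```bash
ls; mkdir -p pics
cat > h.py <<'E'
import numpy as np, cv2
from bench import r
from scipy.spatial.transform import Rotation as Ro
def pose():
    s=r.read_state(); q=s["tcp_rot"]; T=np.eye(4)
    T[:3,:3]=Ro.from_quat([q[1],q[2],q[3],q[0]]).as_matrix(); T[:3,3]=s["tool_pos"]; return s,T
def cam(n):
    """picture, depth, K, camera->world 4x4"""
    s,T=pose(); c=r.calibration(n); p,d=r.camera(n)
    if n=="wrist": M=T@np.array(c["hand_eye"])
    else:
        M=np.eye(4); R=np.array(c["R"]); M[:3,:3]=R.T; M[:3,3]=-R.T@np.array(c["t"])
    return p,d,np.array(c["camera_matrix"]),M
def cloud(d,K,M):
    v,u=np.mgrid[:d.shape[0],:d.shape[1]]
    P=np.stack([(u-K[0,2])/K[0,0]*d,(v-K[1,2])/K[1,1]*d,d],-1)
    W=P@M[:3,:3].T+M[:3,3]; W[d==0]=np.nan; return W
def ray(u,v,K,M,z):
    D=M[:3,:3]@np.array([(u-K[0,2])/K[0,0],(v-K[1,2])/K[1,1],1]); o=M[:3,3]
    return o+D*(z-o[2])/D[2]
def proj(X,K,M):
    c=M[:3,:3].T@(np.array(X)-M[:3,3]); return (K@c/c[2])[:2]
def save(n,p): cv2.imwrite("pics/"+n+".png",p[...,::-1])
def tool(X):
    "world point -> tool coords"
    return np.linalg.inv(pose()[1])[:3]@np.r_[X,1]
E
python3 - <<'E'
from h import *
s,T=pose(); print(s["time"],s["tool_pos"],s["tcp_rot"],s["contact_force"],s["opening"]);print(T.round(3))
for n in("top","scene"):
    p,d,K,M=cam(n); save(n+"0",p); np.savez("/tmp/"+n,p=p,d=d,K=K,M=M); print(n,K[0,0],M.round(3))
E
```

```text
pics
0.0 [0.14030029 0.60824672 0.23013612] [-2.42791090e-04  1.13175263e-01  9.93574414e-01 -1.08824495e-03] [-0.37446032 -1.10322537 -0.37198132] 0.08542010261742583
[[-0.974  0.225 -0.001  0.14 ]
 [ 0.225  0.974 -0.002  0.608]
 [ 0.    -0.002 -1.     0.23 ]
 [ 0.     0.     0.     1.   ]]
top 482.7486206490721 [[-0.    -0.986  0.169  0.254]
 [-1.     0.003  0.016  0.097]
 [-0.017 -0.169 -0.985  1.896]
 [ 0.     0.     0.     1.   ]]
scene 441.7706129728298 [[ 0.854  0.433 -0.288  0.969]
 [ 0.52  -0.716  0.466 -0.542]
 [-0.005 -0.548 -0.837  1.365]
 [ 0.     0.     0.     1.   ]]
```

View pics/top0.png

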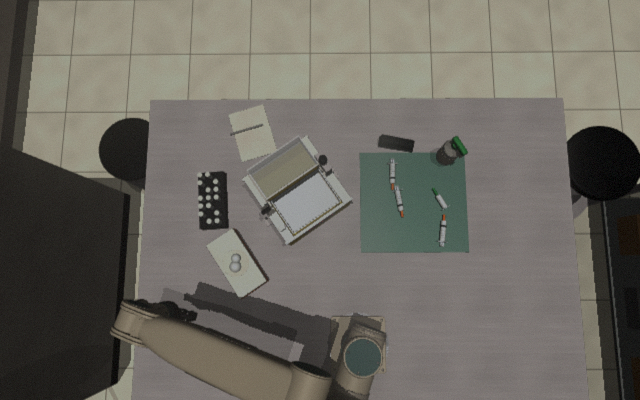

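View pics/scene0.png

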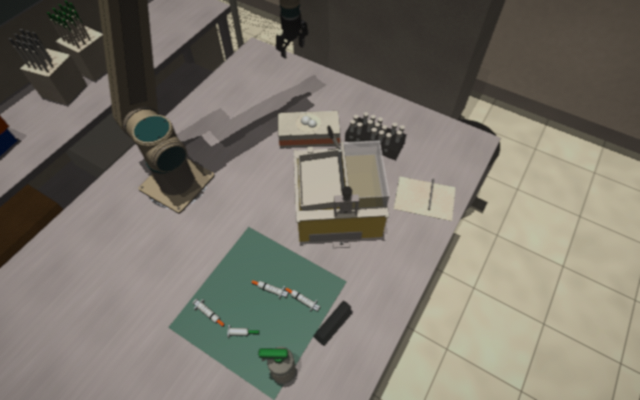

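The top view shows 3 syringes, at about (392,173), (399,200) and (443,230), and one holder at (440,199), all on the green mat. The bin is near (298,190), its knob at about (322,160) and its lever near (266,210). The scene view agrees.

Run:
```python
from h import *
z=np.load("/tmp/top.npz"); p,d,K,M=[z[k] for k in "pdKM"]
W=cloud(d,K,M)
a=cv2.resize(p[125:255,235:355],None,fx=5,fy=4.5,interpolation=cv2.INTER_CUBIC)
b=cv2.resize(p[150:255,360:470],None,fx=5,fy=5,interpolation=cv2.INTER_CUBIC)
save("bincrop",np.clip(a.astype(int)*1.4,0,255).astype(np.uint8))
hsv=cv2.cvtColor(p,cv2.COLOR_RGB2HSV)
print(hsv[240,380],hsv[175,392],hsv[191,436],hsv[190,399],hsv[213,403])
mat=((hsv[...,0]>65)&(hsv[...,0]<100)&(hsv[...,1]>60)&(hsv[...,2]<130)).astype(np.uint8)
m=np.zeros_like(mat); m[153:252,361:468]=1
ob=m*(1-mat)
n,l,st,c=cv2.connectedComponentsWithStats(ob)
for i in range(1,n):
    if st[i,4]<15: continue
    v,u=np.nonzero(l==i); mu=np.r_[u.mean(),v.mean()]; w,V=np.linalg.eigh(np.cov(u,v)); D=V[:,1]
    t=(np.c_[u,v]-mu)@D; e=[mu+D*t.min(),mu+D*t.max()]
    print(i,st[i],mu.round(1),[ray(*q,K,M,.011).round(3) for q in e],[q.round() for q in e])
    for q in e: 
        uu=np.hypot(u-q[0],v-q[1])<7; print('  end',hsv[v[uu],u[uu]].mean(0).round())
# bin: heights map
for lo,hi in((.14,.17),(.17,.2),(.2,.225),(.225,.25),(.25,.29)):
    mm=(W[...,2]>lo)&(W[...,2]<hi); mm[:,:235]=0; mm[:,360:]=0; mm[250:]=0
    if mm.sum()>5:
        print(lo,hi,mm.sum(),cv2.minAreaRect(W[mm][:,:2].astype(np.float32)),W[mm].mean(0))
```

```text
[ 71  38 106] [103  11 159] [ 66 114  76] [ 80   8 101] [36 38 94]
1 [  361   153   107    99 10107] [412.7 202.5] [array([ 0.518, -0.446,  0.011]), array([0.561, 0.   , 0.011])] [array([471., 208.]), array([357., 197.])]
  end [ 49.  33. 106.]
  end [ 74.  42. 102.]
0.14 0.17 3304 ((0.5712828040122986, 0.22921206057071686), (0.2999529242515564, 0.29437732696533203), 34.65116882324219) [0.52823326 0.20562117 0.15361251]
0.17 0.2 392 ((0.521790087223053, 0.2007240206003189), (0.1554693579673767, 0.2846003770828247), 34.75774383544922) [0.53252262 0.21205013 0.17827843]
0.2 0.225 1996 ((0.628257155418396, 0.26675909757614136), (0.17201371490955353, 0.2859441041946411), 29.876953125) [0.63600604 0.27455574 0.21921562]
0.225 0.25 415 ((0.6226492524147034, 0.26508042216300964), (0.16994616389274597, 0.28344500064849854), 32.16801452636719) [0.63306053 0.23958686 0.22993188]
0.25 0.29 102 ((0.5631097555160522, 0.23024439811706543), (0.02840256132185459, 0.29321053624153137), 41.171836853027344) [0.58053668 0.20740622 0.2746878 ]
```

View pics/bincrop.png

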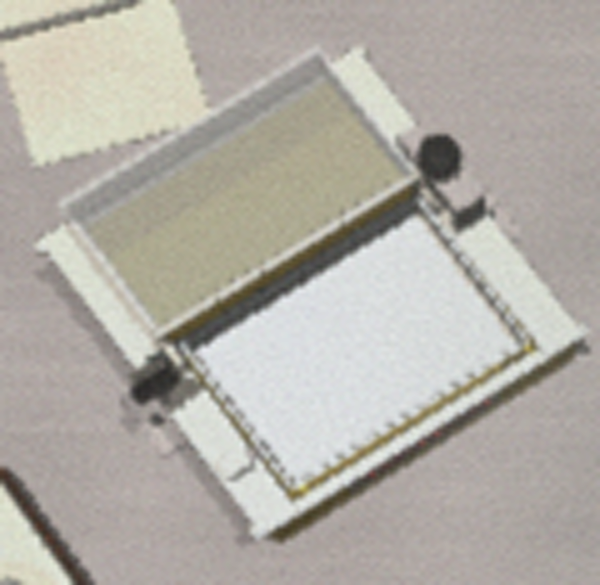

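The crop shows the bin turned about 30°: knob at crop (440,158), lever cap at (155,380), and rim corners at (42,243), (360,48), (585,340) and (262,537). The tray is empty.

Run:
```python
from h import *
z=np.load("/tmp/top.npz"); p,d,K,M=[z[k] for k in "pdKM"]
W=cloud(d,K,M)
f=lambda a,b,z:ray(235+a/5-.4,125+b/4.5-.4,K,M,z)
C=[f(*q,.153) for q in((42,243),(360,48),(585,340),(262,537))]
C=np.array(C);print(C.round(3),C.mean(0)); 
for i in range(4):
    e=C[(i+1)%4]-C[i]; print(np.hypot(*e[:2]),np.degrees(np.arctan2(e[1],e[0])))
h=f(418,180,.219)-f(165,335,.219);print('hood front',np.degrees(np.arctan2(h[1],h[0])),np.hypot(*h[:2]))
print('knob',f(440,156,.284),'lever',f(155,380,.26))
mm=((W[...,2]>.24)&(W[...,2]<.3)).astype(np.uint8); mm[:,:235]=0; mm[:,360:]=0; mm[250:]=0
n,l,st,c=cv2.connectedComponentsWithStats(mm)
for i in range(1,n):
    if st[i,4]>5: q=W[l==i]; print(st[i],q.mean(0),np.median(q[:,2]))
rg=p.astype(float); lum=rg.mean(-1)
# sharps: strongly not-mat
q=rg[153:252,361:468]; base=np.median(q.reshape(-1,3),0); print(base)
df=np.abs(q-base).max(-1); m=cv2.morphologyEx((df>28).astype(np.uint8),cv2.MORPH_CLOSE,np.ones((2,2)))
n,l,st,c=cv2.connectedComponentsWithStats(m)
for i in range(1,n):
    if st[i,4]<15: continue
    v,u=np.nonzero(l==i); v=v+153;u=u+361; mu=np.r_[u.mean(),v.mean()]; w,V=np.linalg.eigh(np.cov(u,v)); D=V[:,1]
    t=(np.c_[u,v]-mu)@D; e=[mu+D*t.min(),mu+D*t.max()]
    print(i,st[i,4],[ray(*q,K,M,.011)[:2].round(3) for q in e],[q.round() for q in e],[rg[v[k],u[k]].mean(0).round() for k in [np.hypot(u-q[0],v-q[1])<6 for q in e]])
```

```text
[[0.609 0.427 0.153]
 [0.774 0.193 0.153]
 [0.527 0.027 0.153]
 [0.368 0.261 0.153]] [0.56963904 0.22698747 0.153     ]
0.2862256299407797 -54.88373260343689
0.29706133145647146 -146.03351987189816
0.28309763499183915 124.18101862456737
0.2923940341796185 34.56853024612448
hood front -55.22163100662673 0.2169624022611551
knob [0.64908943 0.13022059 0.284     ] lever [0.48058078 0.32603574 0.26      ]
[316 153  14  18 106] [0.64768264 0.13030342 0.26789735] 0.2803502673395253
[261 207  10   8  46] [0.47566075 0.32644271 0.26099673] 0.2641595272470586
[79. 98. 88.]
1 317 [array([ 0.658, -0.477]), array([ 0.737, -0.321])] [array([477., 173.]), array([437., 154.])] [array([nan, nan, nan]), array([44., 43., 39.])]
2 290 [array([ 0.71 , -0.135]), array([ 0.478, -0.178])] [array([390., 160.]), array([403., 218.])] [array([124., 127., 126.]), array([107.,  81.,  60.])]
3 119 [array([ 0.594, -0.301]), array([ 0.514, -0.348])] [array([433., 189.]), array([446., 209.])] [array([39., 76., 47.]), array([115., 121., 118.])]
4 168 [array([ 0.49 , -0.341]), array([ 0.366, -0.327])] [array([444., 215.]), array([442., 247.])] [array([124.,  84.,  60.]), array([113., 119., 118.])]<stdin>:24: RuntimeWarning: Mean of empty slice.
  ret = um.true_divide(
```

Emit:
drive_tool:
  plan:
    - [1,[0,0,-0.045],[0,0,0]]
    - [1,[0,0,-0.045],[0,0,0]]
    - [1,[0,0,-0.045],[0,0,0]]
    - [1,[-0.037,-0.022,0],[0,0,0]]
    - [1,[-0.037,-0.022,0],[0,0,0]]
    - [1,[-0.037,-0.022,0],[0,0,0]]
    - [1,[-0.037,-0.022,0],[0,0,0]]
    - [1,[-0.037,-0.022,0],[0,0,0]]
    - [1,[-0.037,-0.022,0],[0,0,0]]
    - [1,[-0.037,-0.022,0],[0,0,0]]
    - [1,[-0.037,-0.022,0],[0,0,0]]
    - [1,[-0.037,-0.022,0],[0,0,0]]

```text
time: 1.3
tool_pos: [0.4212, 0.3396, 0.3658]
tcp_rot: [-0.0, 0.113, 0.994, -0.0]
contact_force: [-0.3, 0.7, -0.2]
opening: 0.0855
```

Emit:
drive_tool:
  plan:
    - [1,[-0.037,-0.022,0],[0,0,0]]
    - [1,[-0.037,-0.022,0],[0,0,0]]
    - [1,[-0.037,-0.022,0],[0,0,0]]
    - [1,[-0.037,-0.022,0],[0,0,0]]
    - [1,[-0.037,-0.022,0],[0,0,0]]
    - [1,[0,0,0],[0,0,0]]

```text
time: 1.9
tool_pos: [0.5791, 0.1887, 0.3646]
tcp_rot: [-0.0, 0.116, 0.993, -0.001]
contact_force: [-0.8, 1.0, 0.2]
opening: 0.0853
```

```bash
cat >> h.py <<'E'
def near(n,lo,hi,name=None):
    p,d,K,M=cam(n); W=cloud(d,K,M)
    if name: save(name,p)
    return p,W,K,M,(W[...,2]>lo)&(W[...,2]<hi)
E
python3 - <<'E'
from h import *
s,T=pose(); print(s["time"],T.round(3),s["joint_pos"],s["contact_force"])
p,W,K,M,m=near("wrist",.262,.30,"w1")
print(r.calibration("wrist")["hand_eye"])
n,l,st,c=cv2.connectedComponentsWithStats(m.astype(np.uint8))
for i in range(1,n):
    if st[i,4]>40: q=W[l==i]; print(st[i],q.mean(0),q.min(0),q.max(0),tool(q.mean(0)))
E
```

```text
1.9 [[-0.973  0.23  -0.001  0.579]
 [ 0.23   0.973 -0.002  0.189]
 [ 0.    -0.002 -1.     0.365]
 [ 0.     0.     0.     1.   ]] [ 0.20972867  0.21300377  0.16823747  1.52693384 -0.00156745  0.44200804] [-0.81711904  0.99424068  0.16867796]
[[ 3.35452865e-04 -9.65859609e-01 -2.59065828e-01  6.51313147e-02]
 [ 9.99999782e-01  1.76883254e-04  6.35392181e-04 -5.16031031e-04]
 [-5.67875237e-04 -2.59065985e-01  9.65859458e-01 -1.42358936e-01]
 [ 0.00000000e+00  0.00000000e+00  0.00000000e+00  1.00000000e+00]]
[443   8  40  43 693] [0.47357293 0.32116747 0.26417814] [0.4614653  0.30665875 0.26200351] [0.48571863 0.33658146 0.26742601] [0.13059213 0.10367631 0.10085125]
[ 257  272   36   42 1136] [0.6470271  0.12980055 0.27987914] [0.63560742 0.11330822 0.26202865] [0.66480315 0.14268396 0.28536625] [-0.08198467 -0.0429868   0.08487612]
```

View pics/w1.png

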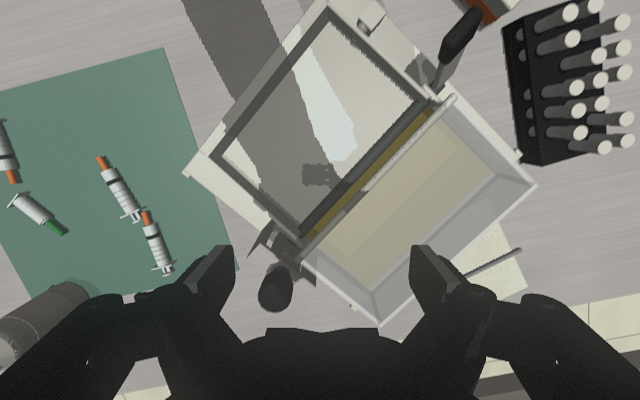

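The wrist view shows the knob at (275,285) and the lever at (460,35). The locked tray is empty.

Emit:
drive_tool:
  plan:
    - [1,[-0.041,-0.021,0],[0,0,0]]
    - [1,[-0.0415,-0.0215,0],[0,0,0]]
    - [1,[0,0,0.04],[0,0,0]]
    - [1,[0,0,0.04],[0,0,0]]
    - [1,[0,0,0.03],[0,0,0]]
    - [1,[0,0,0],[0,0,0]]
    - [0.2,[0,0,0],[0,0,0]]
    - [0.2,[0,0,0],[0,0,0]]
    - [0.2,[0,0,0],[0,0,0]]
    - [0.2,[0,0,0],[0,0,0]]
    - [0.2,[0,0,0],[0,0,0]]
    - [0.2,[0,0,0],[0,0,0]]

```text
time: 3.15
tool_pos: [0.6473, 0.129, 0.2598]
tcp_rot: [0.002, 0.114, 0.993, -0.003]
contact_force: [-3.8, -9.2, 7.4]
opening: 0.0281
```

Emit:
drive_tool:
  plan:
    - [0.1,[0,0,0],[0,0,0]]
    - [0.1,[0,0,-0.006],[0,0,0]]
    - [0.1,[0,0,-0.006],[0,0,0]]
    - [0.1,[0,0,-0.006],[0,0,0]]
    - [0.1,[0,0,-0.006],[0,0,0]]
    - [0.1,[0,0,-0.006],[0,0,0]]
    - [0.1,[0,0,-0.002],[0,0,0]]
    - [0.1,[0,0,0],[0,0,0]]

```text
time: 3.95
tool_pos: [0.6471, 0.129, 0.285]
tcp_rot: [-0.001, 0.114, 0.993, -0.004]
contact_force: [4.6, -7.7, -14.0]
opening: 0.0277
```

Emit:
drive_tool:
  plan:
    - [0.1,[0,0,0],[0,0,0]]
    - [1,[0,0,0],[0,0,0]]
    - [1,[0,0,0],[0,0,0]]
    - [1,[0,0,0],[0,0,0]]
    - [1,[0,0,0],[0,0,0]]
    - [1,[0,0,-0.04],[0,0,0]]
    - [1,[0,0,-0.05],[0,0,0]]
    - [1,[0.03,-0.03,0],[0,0,0]]
    - [1,[0.03,-0.03,0],[0,0,0]]
    - [1,[0.02,-0.03,0],[0,0,0]]
    - [1,[0.02,-0.03,0],[0,0,0]]
    - [1,[0,0,0],[0,0,0]]

```text
time: 5.15
tool_pos: [0.5197, 0.0365, 0.38]
tcp_rot: [0.001, 0.114, 0.993, -0.0]
contact_force: [0.1, -0.1, 0.8]
opening: 0.0855
```

```bash
cat > sh.py <<'E'
from h import *
def sharps(p,W,K,M):
    """components standing 4-30 mm above the table; axis, ends, colours"""
    z=W[...,2]; m=((z>.005)&(z<.035)).astype(np.uint8); m=cv2.morphologyEx(m,cv2.MORPH_OPEN,np.ones((2,2)))
    n,l,st,c=cv2.connectedComponentsWithStats(m); out=[]
    for i in range(1,n):
        if st[i,4]<150: continue
        q=W[l==i]; 
        mu=np.median(q,0); L=q[:,:2]-q[:,:2].mean(0); w,V=np.linalg.eigh(np.cov(L.T)); D=V[:,1]; t=L@D
        e=[q[:,:2].mean(0)+D*t.min(),q[:,:2].mean(0)+D*t.max()]
        print(i,st[i],'ends',e[0].round(3),e[1].round(3),'len',round(np.ptp(t),3),'ang',round(np.degrees(np.arctan2(D[1],D[0]))),'zmax',q[:,2].max().round(3),
          [p[l==i][k].mean(0).round() for k in (t<t.min()+.015,t>t.max()-.015)])
E
python3 - <<'E'
from sh import *
s,T=pose(); print(s["time"],T.round(3))
p,W,K,M,m=near("wrist",.262,.33,"w2")
n,l,st,c=cv2.connectedComponentsWithStats(m.astype(np.uint8))
for i in range(1,n):
    if st[i,4]>40: q=W[l==i]; print(st[i],q.mean(0),q.max(0))
sharps(p,W,K,M)
E
```

```text
5.15 [[-0.974  0.227  0.001  0.52 ]
 [ 0.227  0.974 -0.001  0.036]
 [-0.001 -0.    -1.     0.38 ]
 [ 0.     0.     0.     1.   ]]
[627  66  13  20 152] [0.4790202  0.31053852 0.26370178] [0.48560828 0.31535341 0.26627458]Traceback (most recent call last):
  File "<stdin>", line 7, in <module>
  File "sh.py", line 11, in sharps
    print(i,st[i],'ends',e[0].round(3),e[1].round(3),'len',round(np.ptp(t),3),'ang',round(np.degrees(np.arctan2(D[1],D[0]))),'zmax',q[:,2].max().round(3),
                                                                                    ~~~~~^^^^^^^^^^^^^^^^^^^^^^^^^^^^^^^^^^^
ValueError: cannot convert float NaN to integer
```

View pics/w2.png

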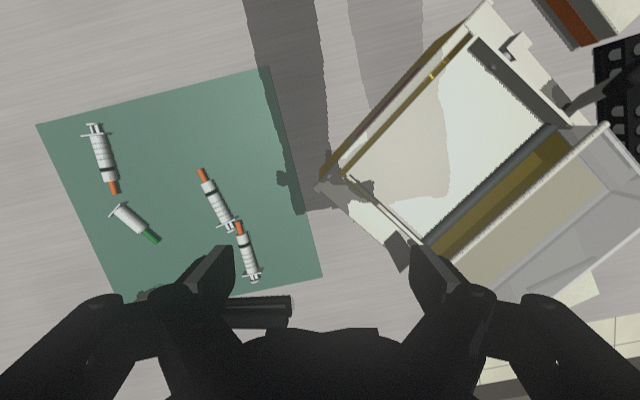

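View w2: syringe A at (102,160), the holder at (135,222), syringe B at (213,200) and syringe C at (247,250). C's cap touches B's flange. The knob is hidden by the fingers.

```bash
sed -i 's/; m=cv2.morphologyEx(m,cv2.MORPH_OPEN,np.ones((2,2)))//' sh.py
python3 - <<'E'
from sh import *
p,W,K,M,m=near("wrist",.262,.33)
sharps(p,W,K,M)
for u,v,n in((102,160,'A'),(135,222,'h'),(213,200,'B'),(247,250,'C')): print(n,ray(u,v,K,M,.011).round(3))
for a,b,n in(((97,135),(110,180),'A'),((117,208),(142,230),'h'),((206,183),(227,218),'B'),((242,236),(252,270),'C')):
    e=ray(*b,K,M,.011)-ray(*a,K,M,.011); print(n,np.degrees(np.arctan2(e[1],e[0])))
p,W,K,M,m=near("top",.262,.34)
n,l,st,c=cv2.connectedComponentsWithStats(m.astype(np.uint8))
for i in range(1,n):
    if st[i,4]>20: q=W[l==i]; print(st[i],q.mean(0),q.max(0))
E
```

```text
1 [538   0  52  47 909] ends [0.437 0.475] [0.356 0.42 ] len 0.098 ang -146 zmax 0.035 [array([75., 54., 41.]), array([70., 55., 44.])]
4 [318  34 123 136 267] ends [0.531 0.029] [0.372 0.257] len 0.278 ang 125 zmax 0.035 [array([88., 82., 55.]), array([97., 89., 60.])]
11 [594  40  26  42 792] ends [0.495 0.523] [0.439 0.513] len 0.056 ang -170 zmax 0.035 [array([34., 35., 34.]), array([22., 22., 22.])]
12 [338  48 117 150 811] ends [0.556 0.065] [0.399 0.271] len 0.259 ang 127 zmax 0.035 [array([102.,  95.,  65.]), array([92., 84., 48.])]
13 [597  90  27  55 844] ends [0.605 0.539] [0.519 0.521] len 0.088 ang -168 zmax 0.033 [array([39., 39., 39.]), array([18., 19., 19.])]
14 [ 78 121  39  73 987] ends [ 0.493 -0.337] [ 0.369 -0.324] len 0.125 ang 174 zmax 0.023 [array([160., 103.,  70.]), array([154., 161., 158.])]
15 [ 429  145  124  114 3044] ends [0.744 0.209] [0.599 0.411] len 0.248 ang 126 zmax 0.035 [array([95., 87., 57.]), array([85., 77., 42.])]
17 [ 195  167   67  115 1488] ends [ 0.716 -0.133] [ 0.482 -0.175] len 0.238 ang -170 zmax 0.024 [array([148., 155., 152.]), arra
[... 259 characters left out ...]
 [array([35., 38., 36.]), array([48., 50., 48.])]
A [ 0.433 -0.336  0.011]
h [ 0.553 -0.325  0.011]
B [ 0.546 -0.171  0.011]
C [ 0.654 -0.139  0.011]
A -7.688651455564613
h 29.072246691614332
B 12.791189712562263
C -1.5914158868110715
[  0 143  13 107 709] [0.57330264 1.22781994 0.28373861] [0.70183195 1.2363163  0.33367911]
[318 153   9  10  71] [0.64908391 0.130951   0.30776794] [0.66507672 0.1454199  0.32069218]
[302 331  21   3  45] [0.07778839 0.16374038 0.30107946] [0.08047624 0.19673536 0.33812109]
[323 336   2  17  21] [0.03942654 0.12729821 0.28183631] [0.06178285 0.12878259 0.29706756]
[374 339  17  36 456] [ 0.00598982 -0.06095015  0.28688804] [ 0.05263122 -0.03319203  0.3130728 ]
```

Emit:
drive_tool:
  plan:
    - [0.55,[0,-0.042,0],[0,0,0]]
    - [0.55,[0,-0.042,0.01],[0,0,0]]
    - [0.55,[0,-0.042,0.02],[0,0,0]]
    - [0.55,[0,-0.042,0.02],[0,0,0]]
    - [0.55,[0,-0.042,0.025],[0,0,0]]
    - [0.55,[0,-0.042,0.025],[0,0,0]]
    - [0.55,[0,-0.042,0.025],[0,0,0]]
    - [0.55,[0,-0.042,0.025],[0,0,0]]
    - [0.55,[0.006,-0.041,0.025],[0,0,0]]
    - [0.55,[0,0,0],[0,0,-7]]
    - [0.55,[0,0,0],[0,0,0]]

```text
time: 6.4
tool_pos: [0.432, -0.3286, 0.2018]
tcp_rot: [-0.001, 0.053, 0.999, 0.001]
contact_force: [0.3, -0.4, 0.0]
opening: 0.0473
```

```bash
cat > look.py <<'E'
from sh import *
import sys
s,T=pose(); print(s["time"],T[:3,3].round(4),'toolx ang',np.degrees(np.arctan2(T[1,0],T[0,0])).round(1),'open',round(s["opening"],4))
p,W,K,M,m=near(sys.argv[1],.0,.33,sys.argv[2] if len(sys.argv)>2 else None)
sharps(p,W,K,M)
E
python3 look.py wrist
```

```text
6.4 [ 0.432  -0.3286  0.2018] toolx ang 173.9 open 0.0473
1 [ 298  125   36  107 1816] ends [ 0.492 -0.341] [ 0.368 -0.329] len 0.124 ang 174 zmax 0.024 [array([121.,  78.,  55.]), array([215., 220., 220.])]
2 [ 444  209   28   70 1122] ends [ 0.573 -0.167] [ 0.482 -0.181] len 0.092 ang -171 zmax 0.024 [array([177., 182., 178.]), array([177., 108.,  67.])]
3 [617 214  23  60 719] ends [0.599 0.058] [0.522 0.032] len 0.082 ang -161 zmax 0.033 [array([71., 70., 68.]), array([97., 87., 45.])]
4 [ 301  241   58   65 1069] ends [ 0.597 -0.3  ] [ 0.516 -0.348] len 0.094 ang -149 zmax 0.024 [array([ 67., 127.,  80.]), array([129., 134., 130.])]
8 [464 387  26  13 165] ends [ 0.756 -0.154] [ 0.772 -0.122] len 0.036 ang 64 zmax 0.016 [array([27., 30., 29.]), array([28., 30., 30.])]
```

Emit:
drive_tool:
  plan:
    - [0.55,[0.004,-0.0065,0.045],[0,0,0]]
    - [0.55,[0,0,0.045],[0,0,0]]
    - [0.55,[0,0,0.045],[0,0,0]]
    - [0.55,[0,0,0.045],[0,0,0]]
    - [0.55,[0,0,0.017],[0,0,0]]
    - [0.55,[0,0,0],[0,0,0]]
    - [0.05,[0,0,0],[0,0,0]]
    - [0.05,[0,0,0],[0,0,0]]
    - [0.05,[0,0,0],[0,0,0]]
    - [0.05,[0,0,0],[0,0,0]]
    - [0.05,[0,0,-0.01],[0,0,0]]
    - [0.05,[0,0,-0.03],[0,0,0]]

```text
time: 7.65
tool_pos: [0.4249, -0.3321, 0.0449]
tcp_rot: [-0.002, 0.052, 0.999, 0.002]
contact_force: [-0.2, 0.6, -0.4]
opening: 0.0197
```

Emit:
drive_tool:
  plan:
    - [0.05,[0,0,-0.043],[0,0,8.2]]
    - [0.05,[0,0,-0.043],[0,0,8.2]]
    - [0.05,[0,0,-0.043],[0,0,8.2]]
    - [0.05,[0,0,-0.043],[0,0,8.2]]
    - [0.05,[0,0,-0.043],[0,0,8.2]]
    - [0.05,[0,0,-0.043],[0,0,8.2]]
    - [0.05,[0.0315,0.03,0],[0,0,0]]
    - [0.05,[0.0315,0.03,0],[0,0,0]]
    - [0.05,[0.0315,0.03,0],[0,0,0]]
    - [0.05,[0.0315,0.03,0],[0,0,0]]
    - [0.05,[0.0315,0.03,0],[0,0,0]]
    - [0.05,[0.0315,0.03,0],[0,0,0]]

```text
time: 8.85
tool_pos: [0.4665, -0.0745, 0.3051]
tcp_rot: [0.0, 0.464, 0.886, -0.0]
contact_force: [1.8, 0.5, -0.5]
opening: 0.0192
```

```bash
cat > bin.py <<'E'
from h import *
a=np.radians(34.6); c=np.array([.570,.227]); ex=np.array([np.cos(a),np.sin(a)]); ey=np.array([-ex[1],ex[0]])
def tobin(W): D=W[...,:2]-c; return np.stack([D@ex,D@ey,W[...,2]],-1)
E
python3 look.py wrist w3
python3 - <<'E'
from bin import *
p,d,K,M=cam("wrist"); B=tobin(cloud(d,K,M))
for x in range(-120,20,20):
    m=(abs(B[...,0]*1000-x)<5)&(abs(B[...,1])<.09)&(B[...,2]<.2)&(B[...,2]>.1); print(x,m.sum(),np.nanmedian(B[m][:,2]) if m.any() else None)
for lo,hi in((.172,.2),):
    m=(B[...,2]>lo)&(B[...,2]<hi)&(abs(B[...,0])<.2)&(abs(B[...,1])<.2); q=B[m]; print(np.percentile(q,[2,50,98],axis=0).round(3))
E
```

```text
8.85 [ 0.4665 -0.0745  0.3051] toolx ang 124.8 open 0.0192
1 [  41    0   64   30 1086] ends [ 0.111 -0.072] [ 0.044 -0.109] len 0.077 ang -151 zmax 0.016 [array([142., 137., 121.]), array([163., 160., 151.])]
2 [397   0  15 137 797] ends [0.532 0.027] [0.432 0.171] len 0.175 ang 125 zmax 0.035 [array([122., 117., 104.]), array([122., 116.,  99.])]
3 [445   0 156 110 956] ends [0.751 0.191] [0.5   0.141] len 0.256 ang -169 zmax 0.012 [array([84., 80., 66.]), array([187., 186., 170.])]
30 [370 249  41  33 523] ends [ 0.686 -0.143] [ 0.606 -0.14 ] len 0.079 ang 178 zmax 0.023 [array([162., 172., 166.]), array([155., 138., 123.])]
32 [452 277  30  19 233] ends [ 0.809 -0.091] [ 0.762 -0.105] len 0.05 ang -163 zmax 0.034 [array([47., 48., 47.]), array([47., 49., 48.])]
-120 48 0.1434409118081454
-100 1062 0.14549319789925572
-80 1076 0.14829705712651559
-60 1096 0.15111547607708753
-40 1123 0.15380844326095838
-20 1145 0.15668829336570195
0 2069 0.16074014510663537
[[-0.134 -0.138  0.172]
 [-0.028 -0.106  0.178]
 [ 0.02  -0.025  0.198]]
```

View pics/w3.png

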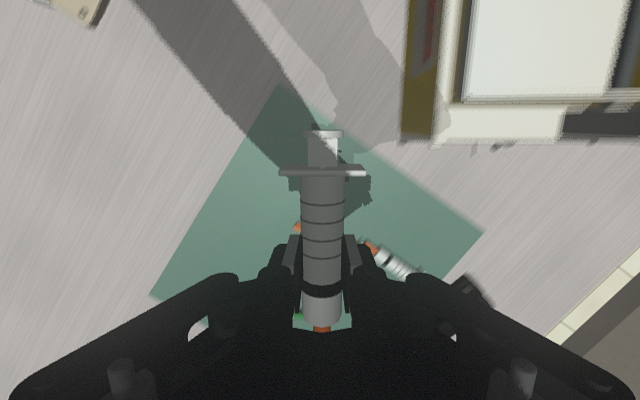

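The syringe is held straight, with its flange at (323,172).

Emit:
drive_tool:
  plan:
    - [0.05,[0.0315,0.0295,0],[0,0,0]]
    - [0.05,[0.0315,0.0295,0],[0,0,0]]
    - [0.05,[0.0315,0.0295,0],[0,0,0]]
    - [0.05,[0.0315,0.0295,0],[0,0,0]]
    - [0.05,[0.0315,0.0295,0],[0,0,0]]
    - [0.05,[0.0315,0.0295,0],[0,0,0]]
    - [0.05,[0,0,0.04],[0,0,0]]
    - [0.05,[0,0,0.04],[0,0,0]]
    - [0.05,[0,0,0.04],[0,0,0]]
    - [0.05,[0,0,0.02],[0,0,0]]
    - [0.05,[0,0,0.006],[0,0,0]]
    - [0.05,[0,0,0],[0,0,0]]

```text
time: 10.15
tool_pos: [0.5035, 0.1791, 0.1586]
tcp_rot: [-0.001, 0.464, 0.886, -0.001]
contact_force: [-0.8, -0.7, 0.6]
opening: 0.019
```

Emit:
drive_tool:
  plan:
    - [0.4,[0,0,0],[0,0,0]]
    - [0.4,[0,0,0],[0,0,0]]
    - [0.4,[0,0,-0.03],[0,0,0]]
    - [0.4,[0,0,-0.04],[0,0,0]]
    - [0.4,[0,0,-0.05],[0,0,0]]
    - [0.55,[0,0,-0.02],[0,0,0]]
    - [0.55,[-0.039,-0.0205,0],[0,0,0]]
    - [0.55,[-0.039,-0.0205,0],[0,0,0]]
    - [0.55,[-0.039,-0.0205,0],[0,0,0]]
    - [0.55,[-0.039,-0.0205,0],[0,0,0]]
    - [0.55,[-0.039,-0.0205,0],[0,0,0]]
    - [0.55,[-0.039,-0.0205,0],[0,0,0]]

```text
time: 11.35
tool_pos: [0.5374, -0.0843, 0.2992]
tcp_rot: [0.001, 0.463, 0.886, 0.0]
contact_force: [0.5, 0.1, 0.4]
opening: 0.0469
```

Emit:
drive_tool:
  plan:
    - [0.55,[-0.039,-0.02,0],[0,0,0]]
    - [0.55,[-0.038,-0.02,0.03],[0,0,0]]
    - [0.55,[0,0,0.03],[0,0,-8.2]]
    - [0.55,[0,0,0.03],[0,0,-8.2]]
    - [0.55,[0,0,0.01],[0,0,-8.2]]
    - [0.55,[0,0,0],[0,0,-8.2]]
    - [0.55,[0,0,0],[0,0,-8.2]]
    - [0.55,[0,0,0],[0,0,-8.2]]
    - [0.55,[0,0,0],[0,0,-8.2]]
    - [0.55,[0,0,0],[0,0,-8.2]]
    - [0.55,[0,0,0],[0,0,0]]

```text
time: 12.45
tool_pos: [0.5483, -0.1668, 0.2003]
tcp_rot: [0.0, -0.09, 0.996, -0.0]
contact_force: [-0.7, 0.5, -0.2]
opening: 0.0466
```

```bash
cat > look.py <<'E'
from bin import *; from sh import *
import sys
s,T=pose(); print(s["time"],T[:3,3].round(4),'toolx ang',np.degrees(np.arctan2(T[1,0],T[0,0])).round(1),'open',round(s["opening"],4))
for n in sys.argv[1:]:
    n,*f=n.split(":"); p,W,K,M,m=near(n,.0,.33,f[0] if f else None); print(n)
    if n=="top":
        B=tobin(W); f=.1606+.14*(B[...,0]-0)   # tray floor height
        m=((B[...,2]-f>.008)&(B[...,2]-f<.045)&(B[...,0]>-.118)&(B[...,0]<.005)&(abs(B[...,1])<.095)).astype(np.uint8)
        k,l,st,c=cv2.connectedComponentsWithStats(m)
        for i in range(1,k):
            if st[i,4]>10: q=B[l==i]; print(' in tray',st[i,4],q.min(0).round(3),q.max(0).round(3))
        W=np.where(((W[...,1]<0)&(W[...,0]>.2)&(W[...,0]<.85)&(W[...,1]>-.5))[...,None],W,np.nan)
    sharps(p,W,K,M) if n=="wrist" else None
E
python3 look.py top wrist:w4
```

```text
12.45 [ 0.5483 -0.1668  0.2003] toolx ang -169.6 open 0.0466
top
 in tray 174 [-0.099 -0.06   0.158] [-0.064  0.062  0.182]
wrist
1 [ 145  120   62   84 1554] ends [ 0.596 -0.3  ] [ 0.516 -0.346] len 0.093 ang -150 zmax 0.024 [array([ 79., 140.,  93.]), array([194., 200., 196.])]
2 [ 304  122   35  110 1867] ends [ 0.606 -0.158] [ 0.483 -0.179] len 0.125 ang -170 zmax 0.023 [array([133., 139., 134.]), array([143.,  88.,  60.])]
3 [ 485  132  155  185 3270] ends [0.646 0.046] [0.414 0.123] len 0.245 ang 162 zmax 0.035 [array([76., 75., 73.]), array([105.,  95.,  44.])]
4 [ 329  220   61   87 1283] ends [ 0.701 -0.123] [ 0.581 -0.086] len 0.126 ang 163 zmax 0.023 [array([180., 186., 182.]), array([191., 113.,  72.])]
5 [123 263  55  21 563] ends [ 0.689 -0.381] [ 0.697 -0.326] len 0.056 ang 82 zmax 0.035 [array([95., 98., 92.]), array([90., 92., 87.])]
```

View pics/w4.png

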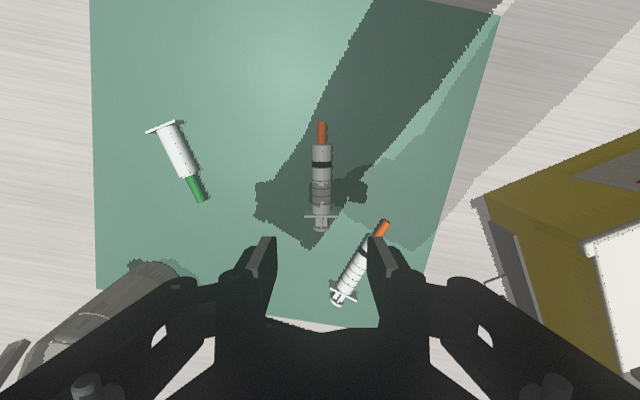

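View w4: C was knocked aside and now lies at (360,265), clear of B. B is at (320,175), right under the gripper, and the holder is at (178,160). The tray holds A crosswise.

Emit:
drive_tool:
  plan:
    - [0.55,[0,-0.001,0.045],[0,0,0]]
    - [0.55,[0,0,0.045],[0,0,0]]
    - [0.55,[0,0,0.045],[0,0,0]]
    - [0.55,[0,0,0.045],[0,0,0]]
    - [0.55,[0,0,0.015],[0,0,0]]
    - [0.55,[0,0,0],[0,0,0]]
    - [0.05,[0,0,0],[0,0,0]]
    - [0.05,[0,0,0],[0,0,0]]
    - [0.05,[0,0,0],[0,0,0]]
    - [0.05,[0,0,0],[0,0,0]]
    - [0.05,[0,0,-0.01],[0,0,0]]
    - [0.05,[0,0,-0.03],[0,0,0]]

```text
time: 13.75
tool_pos: [0.5452, -0.1661, 0.043]
tcp_rot: [-0.003, -0.091, 0.996, 0.002]
contact_force: [-0.3, 0.5, -0.9]
opening: 0.0202
```

Emit:
drive_tool:
  plan:
    - [0.05,[0,0,-0.043],[0,0,8.2]]
    - [0.05,[0,0,-0.043],[0,0,8.2]]
    - [0.05,[0,0,-0.043],[0,0,8.2]]
    - [0.05,[0,0,-0.043],[0,0,8.2]]
    - [0.05,[0,0,-0.043],[0,0,8.2]]
    - [0.05,[0,0,-0.043],[0,0,8.2]]
    - [0.05,[0,0,0],[0,0,8.2]]
    - [0.05,[0,0,0],[0,0,8.2]]
    - [0.05,[0,0,0],[0,0,0]]

```text
time: 14.65
tool_pos: [0.548, -0.1672, 0.3038]
tcp_rot: [0.001, 0.463, 0.886, 0.0]
contact_force: [-0.1, -1.1, -0.8]
opening: 0.0195
```

Emit:
drive_tool:
  plan:
    - [0.05,[0.039,0.026,0],[0,0,0]]
    - [0.05,[0.039,0.026,0],[0,0,0]]
    - [0.05,[0.039,0.026,0],[0,0,0]]
    - [0.05,[0.039,0.026,0],[0,0,0]]
    - [0.05,[0.039,0.026,0],[0,0,0]]
    - [0.05,[0.039,0.026,0],[0,0,0]]
    - [0.05,[0.039,0.0255,0],[0,0,0]]
    - [0.05,[0.039,0.0255,0],[0,0,0]]
    - [0.05,[0,0,0.045],[0,0,0]]
    - [0.05,[0,0,0.045],[0,0,0]]
    - [0.05,[0,0,0.035],[0,0,0]]
    - [0.05,[0,0,0.013],[0,0,0]]

```text
time: 15.85
tool_pos: [0.5359, 0.2065, 0.1611]
tcp_rot: [-0.004, 0.462, 0.887, -0.003]
contact_force: [-17.5, -3.9, 50.0]
opening: 0.0196
```

Emit:
drive_tool:
  plan:
    - [0.05,[0,0,0],[0,0,0]]
    - [0.32,[0,0,0],[0,0,0]]
    - [0.32,[0,0,0],[0,0,0]]
    - [0.32,[0,0,-0.03],[0,0,0]]
    - [0.32,[0,0,-0.04],[0,0,0]]
    - [0.32,[0,0,-0.05],[0,0,0]]
    - [0.32,[0,0,-0.03],[0,0,0]]
    - [0.32,[-0.02,-0.04,0],[0,0,0]]
    - [0.32,[-0.02,-0.04,0],[0,0,0]]
    - [0.32,[-0.02,-0.04,0],[0,0,0]]
    - [0.32,[0,0,0],[0,0,0]]

```text
time: 16.95
tool_pos: [0.4736, 0.086, 0.3159]
tcp_rot: [0.001, 0.465, 0.885, -0.001]
contact_force: [0.1, 0.4, 0.5]
opening: 0.0271
```

```bash
python3 look.py top wrist:w5 | grep -v "^[0-9]* \["
```

```text
16.95 [0.4736 0.086  0.3159] toolx ang 124.6 open 0.0271
top
 in tray 178 [-0.055 -0.053  0.164] [-0.018  0.071  0.188]
 in tray 158 [-0.099 -0.041  0.156] [-0.063  0.062  0.183]
wrist
```

View pics/w5.png

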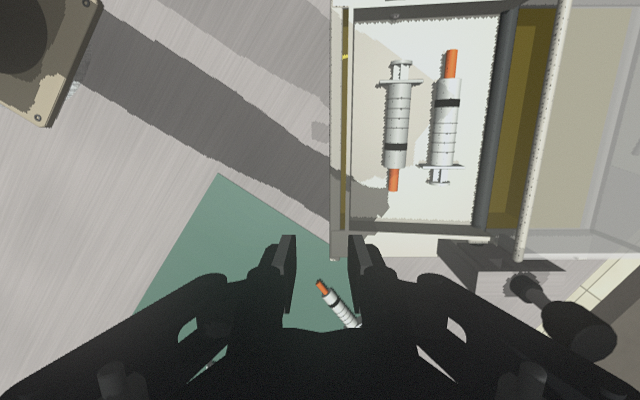

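View w5: both syringes lie crosswise in the tray at (397,120) and (445,115). The knob is out and C is at (340,305). The last set-down pressed hard (50 N), so later ones need to be gentler. Next I tip the tray.

Emit:
drive_tool:
  plan:
    - [0,[0.039,0.017,0],[0,0,0]]
    - [0,[0.039,0.017,0],[0,0,0]]
    - [0,[0.039,0.017,0],[0,0,0]]
    - [0,[0.039,0.017,0],[0,0,0]]
    - [0,[0.04,0.0165,0],[0,0,0]]
    - [0,[0,0,0.04],[0,0,0]]
    - [0,[0,0,0.04],[0,0,0]]
    - [0,[0,0,0.02],[0,0,0]]
    - [0,[0,0,0],[0,0,0]]
    - [0,[0,0,0],[0,0,0]]

```text
time: 18.05
tool_pos: [0.4336, 0.2994, 0.2151]
tcp_rot: [0.0, 0.463, 0.887, 0.0]
contact_force: [0.1, 0.1, -0.3]
opening: -0.0003
```

Emit:
drive_tool:
  plan:
    - [0,[0,0.012,0],[0,0,0]]
    - [0,[0,0.012,0],[0,0,0]]
    - [0,[0,0.012,0],[0,0,0]]
    - [0,[0,0.012,0],[0,0,0]]
    - [0,[0,0.012,0],[0,0,0]]
    - [0,[0,0.012,0],[0,0,0]]

```text
time: 18.65
tool_pos: [0.4944, 0.3404, 0.2185]
tcp_rot: [0.001, 0.463, 0.886, 0.001]
contact_force: [-4.6, -3.5, 1.4]
opening: 0.0
```

Emit:
drive_tool:
  plan:
    - [0,[0,0.01,0],[0,0,0]]
    - [0,[0,0.01,0],[0,0,0]]
    - [0,[0,0.01,0],[0,0,0]]
    - [0,[0,0.008,0],[0,0,0]]
    - [0,[0,0.005,0],[0,0,0]]
    - [0,[0,0,0],[0,0,0]]

```text
time: 19.25
tool_pos: [0.5264, 0.3632, 0.2141]
tcp_rot: [-0.001, 0.463, 0.886, -0.002]
contact_force: [-6.5, -4.4, 0.1]
opening: -0.0002
```

```bash
cat > lev.py <<'E'
from bin import *
s,T=pose(); print(s["time"],tobin(T[:3,3]).round(4),s["contact_force"].round(1) if hasattr(s["contact_force"],'round') else s["contact_force"])
p,d,K,M=cam("top"); B=tobin(cloud(d,K,M))
m=(abs(B[...,1]-.135)<.015)&(B[...,2]>.2)&(abs(B[...,0])<.12); print(B[m].mean(0),m.sum())
# tray floor angle: fit z against x within the tray outline
m=(abs(B[...,1])<.085)&(B[...,0]>-.12)&(B[...,0]<.0)&(B[...,2]>.13)&(B[...,2]<.36)
print(m.sum(),'tilt',np.arctan(-np.polyfit(B[m][:,0],B[m][:,2],1)[0])+.14)
E
python3 lev.py
```

```text
19.25 [0.0415 0.1368 0.2141] [-6.5 -4.4  0.1]
[-0.02367561  0.13504712  0.6699297 ] 802
834 tilt 1.1696062651155108
```

Emit:
drive_tool:
  plan:
    - [0,[0,0.004,0],[0,0,0]]
    - [0,[0,0.002,0],[0,0,0]]
    - [0,[0,0,0],[0,0,0]]
    - [0,[0,0,0],[0,0,0]]
    - [0,[0,0,0],[0,0,0]]
    - [0,[0,0,0],[0,0,0]]
    - [0,[0,0,0],[0,0,0]]
    - [0,[0,0,0],[0,0,0]]

```text
time: 20.1
tool_pos: [0.5312, 0.3665, 0.2146]
tcp_rot: [-0.001, 0.463, 0.886, -0.002]
contact_force: [-5.8, -4.5, 0.6]
opening: 0.0001
```

```bash
python3 lev.py
python3 - <<'E'
from bin import *
p,d,K,M=cam("scene"); save("s2",cv2.resize(p[110:260,260:420],None,fx=4,fy=4,interpolation=cv2.INTER_CUBIC))
E
```

```text
20.1 [0.0473 0.1368 0.2146] [-5.8 -4.5  0.6]
[-0.02115308  0.13499391  0.6709899 ] 826
736 tilt 1.1982330920344633
```

View pics/s2.png

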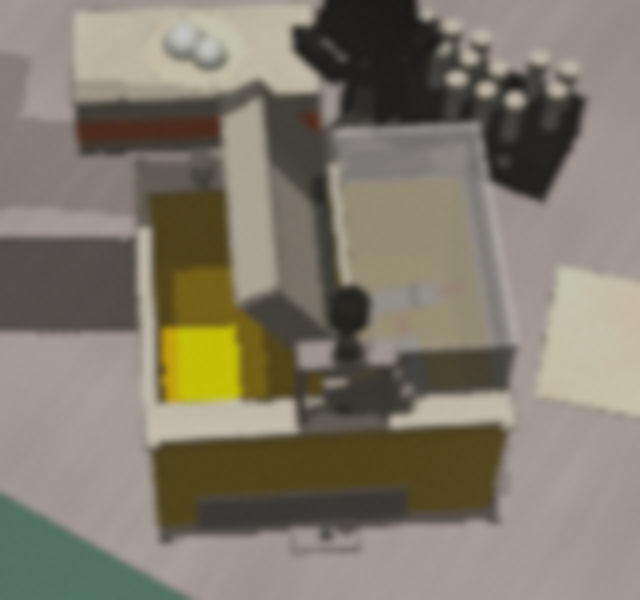

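The tray is tipped to about 1.2, and syringes show through the hood at crop (410,295).

Emit:
drive_tool:
  plan:
    - [0,[0,-0.015,0],[0,0,0]]
    - [0,[0,-0.02,0],[0,0,0]]
    - [0,[0,-0.02,0],[0,0,0]]
    - [0,[0,-0.02,0],[0,0,0]]
    - [0,[0,-0.02,0],[0,0,0]]
    - [0,[0,-0.025,0],[0,0,0]]
    - [0.55,[0,0,-0.03],[0,0,0]]
    - [0.55,[0,0,-0.03],[0,0,0]]
    - [0.55,[0,0,-0.03],[0,0,0]]
    - [0.55,[-0.04,-0.01,0],[0,0,0]]
    - [0.55,[-0.04,-0.01,0],[0,0,0]]
    - [0.55,[0,0,0],[0,0,0]]

```text
time: 21.4
tool_pos: [0.4668, 0.2195, 0.3069]
tcp_rot: [0.002, 0.465, 0.885, 0.001]
contact_force: [-0.0, 0.2, 0.3]
opening: 0.0466
```

```bash
python3 lev.py; python3 look.py top
```

```text
21.4 [-0.0892  0.0524  0.3069] [-0.   0.2  0.3]
[-0.01716365  0.13529876  0.25161203] 50
817 tilt 0.002696616389282397
21.45 [0.4658 0.221  0.3065] toolx ang 124.6 open 0.047
top
```

Emit:
drive_tool:
  plan:
    - [0.55,[-0.037,-0.004,0],[0,0,0]]
    - [0.55,[-0.037,-0.004,0],[0,0,0]]
    - [0.55,[-0.037,-0.004,0],[0,0,0]]
    - [0.55,[-0.037,-0.004,0],[0,0,0]]
    - [0.55,[-0.037,-0.004,0],[0,0,0]]
    - [0.55,[-0.037,-0.004,0],[0,0,0]]
    - [0.55,[-0.037,-0.004,0],[0,0,0]]
    - [0.55,[-0.037,-0.004,0],[0,0,0]]
    - [0.55,[-0.037,-0.004,0],[0,0,0]]
    - [0.55,[-0.037,-0.004,0],[0,0,0]]

```text
time: 22.5
tool_pos: [0.6435, -0.1048, 0.3051]
tcp_rot: [0.001, 0.462, 0.887, 0.001]
contact_force: [-0.2, 0.5, 1.2]
opening: 0.047
```

Emit:
drive_tool:
  plan:
    - [0.55,[0,0,0.02],[0,0,-7.7]]
    - [0.55,[0,0,0.02],[0,0,-7.7]]
    - [0.55,[0,0,0.02],[0,0,-7.7]]
    - [0.55,[0,0,0.02],[0,0,-7.7]]
    - [0.55,[0,0,0.02],[0,0,-7.7]]
    - [0.55,[0,0,0],[0,0,0]]

```text
time: 23.1
tool_pos: [0.6404, -0.103, 0.2014]
tcp_rot: [-0.003, 0.144, 0.99, 0.001]
contact_force: [0.6, -0.5, -0.9]
opening: 0.0468
```

```bash
python3 look.py wrist
```

```text
23.1 [ 0.6404 -0.103   0.2014] toolx ang 163.4 open 0.0468
wrist
1 [ 411    0  197  221 2798] ends [0.773 0.189] [0.53  0.028] len 0.291 ang -146 zmax 0.035 [array([108.,  98.,  58.]), array([99., 90., 49.])]
3 [607  23  33  37 182] ends [0.608 0.26 ] [0.565 0.227] len 0.054 ang -143 zmax 0.008 [array([141., 128.,  70.]), array([147., 138.,  94.])]
4 [  64  129   89   70 1729] ends [ 0.597 -0.3  ] [ 0.515 -0.346] len 0.094 ang -150 zmax 0.023 [array([ 76., 132.,  90.]), array([175., 181., 177.])]
5 [ 305  128   35  109 1845] ends [ 0.701 -0.122] [ 0.583 -0.082] len 0.125 ang 161 zmax 0.024 [array([134., 139., 134.]), array([142.,  87.,  59.])]
77 [124 273  47  16 400] ends [ 0.685 -0.364] [ 0.703 -0.324] len 0.043 ang 66 zmax 0.035 [array([93., 95., 90.]), array([92., 95., 89.])]
78 [ 270  273   94   26 1530] ends [ 0.754 -0.205] [ 0.777 -0.09 ] len 0.118 ang 79 zmax 0.035 [array([43., 47., 45.]), array([53., 55., 54.])]
```

Emit:
drive_tool:
  plan:
    - [0.55,[-0.0045,0.001,0.045],[0,0,2]]
    - [0.55,[0,0,0.045],[0,0,0]]
    - [0.55,[0,0,0.045],[0,0,0]]
    - [0.55,[0,0,0.045],[0,0,0]]
    - [0.55,[0,0,0.016],[0,0,0]]
    - [0.55,[0,0,0],[0,0,0]]
    - [0.05,[0,0,0],[0,0,0]]
    - [0.05,[0,0,0],[0,0,0]]
    - [0.05,[0,0,0],[0,0,0]]
    - [0.05,[0,0,0],[0,0,0]]
    - [0.05,[0,0,-0.01],[0,0,0]]
    - [0.05,[0,0,-0.03],[0,0,0]]

```text
time: 24.35
tool_pos: [0.6437, -0.1045, 0.0474]
tcp_rot: [-0.003, 0.163, 0.987, 0.0]
contact_force: [-0.1, 0.1, -0.7]
opening: 0.0182
```

Emit:
drive_tool:
  plan:
    - [0.05,[0,0,-0.045],[0,0,7.3]]
    - [0.05,[0,0,-0.045],[0,0,7.3]]
    - [0.05,[0,0,-0.045],[0,0,7.3]]
    - [0.05,[0,0,-0.045],[0,0,7.3]]
    - [0.05,[0,0,-0.045],[0,0,7.3]]
    - [0.05,[0,0,-0.045],[0,0,0]]
    - [0.05,[0,0,0],[0,0,0]]

```text
time: 25.05
tool_pos: [0.6496, -0.106, 0.3292]
tcp_rot: [0.008, 0.463, 0.886, 0.002]
contact_force: [0.1, 0.3, 0.3]
opening: 0.0179
```

Emit:
drive_tool:
  plan:
    - [0.05,[0.04,0.0055,0],[0,0,0]]
    - [0.05,[0.04,0.0055,0],[0,0,0]]
    - [0.05,[0.04,0.0055,0],[0,0,0]]
    - [0.05,[0.04,0.0055,0],[0,0,0]]
    - [0.05,[0.04,0.0055,0],[0,0,0]]
    - [0.05,[0.04,0.0055,0],[0,0,0]]
    - [0.05,[0.04,0.0055,0],[0,0,0]]
    - [0.05,[0.04,0.0055,0],[0,0,0]]
    - [0.05,[0,0,0.04],[0,0,0]]
    - [0.05,[0,0,0.04],[0,0,0]]
    - [0.05,[0,0,0.04],[0,0,0]]
    - [0.05,[0,0,0],[0,0,0]]

```text
time: 26.25
tool_pos: [0.4943, 0.1816, 0.1932]
tcp_rot: [-0.005, 0.463, 0.886, -0.004]
contact_force: [-1.2, -0.6, -0.3]
opening: 0.018
```

Emit:
drive_tool:
  plan:
    - [0.05,[0,0,0.02],[0,0,0]]
    - [0.05,[0,0,0.015],[0,0,0]]
    - [0.05,[0,0,0.008],[0,0,0]]
    - [0.05,[0,0,0.003],[0,0,0]]
    - [0.05,[0,0,0],[0,0,0]]

```text
time: 26.75
tool_pos: [0.5008, 0.183, 0.1608]
tcp_rot: [0.002, 0.463, 0.886, 0.001]
contact_force: [-12.6, -3.3, 29.7]
opening: 0.0181
```

Emit:
drive_tool:
  plan:
    - [0.05,[0,0,-0.005],[0,0,0]]
    - [0.4,[0,0,0],[0,0,0]]
    - [0.4,[0,0,0],[0,0,0]]
    - [0.4,[0,0,-0.03],[0,0,0]]
    - [0.4,[0,0,-0.045],[0,0,0]]
    - [0.4,[0,0,-0.05],[0,0,0]]
    - [0.55,[-0.037,-0.0215,0],[0,0,0]]
    - [0.55,[-0.037,-0.0215,0],[0,0,0]]
    - [0.55,[-0.037,-0.0215,0],[0,0,0]]
    - [0.55,[-0.037,-0.0215,0],[0,0,0]]
    - [0.55,[-0.037,-0.0215,0],[0,0,0]]
    - [0.55,[-0.037,-0.0215,0],[0,0,0]]

```text
time: 27.95
tool_pos: [0.5203, -0.0749, 0.2824]
tcp_rot: [-0.0, 0.463, 0.886, -0.0]
contact_force: [1.4, -0.9, 0.6]
opening: 0.0467
```

Emit:
drive_tool:
  plan:
    - [0.55,[-0.037,-0.0215,0],[0,0,0]]
    - [0.55,[-0.037,-0.0215,0],[0,0,0]]
    - [0.55,[-0.037,-0.0215,0],[0,0,0]]
    - [0.55,[-0.037,-0.0215,0],[0,0,0]]
    - [0.55,[-0.037,-0.0215,0],[0,0,0]]
    - [0.55,[-0.037,-0.0215,0],[0,0,0]]
    - [0.55,[0,0,0.03],[0,0,-8.5]]
    - [0.55,[0,0,0.03],[0,0,-8.5]]
    - [0.55,[0,0,0.025],[0,0,-8.5]]
    - [0.55,[0,0,0],[0,0,-8.5]]
    - [0.55,[0,0,0],[0,0,-8.5]]
    - [0.55,[0,0,0],[0,0,-8.5]]

```text
time: 29.15
tool_pos: [0.5409, -0.3289, 0.1965]
tcp_rot: [-0.001, 0.034, 0.999, 0.001]
contact_force: [0.8, 0.8, 0.9]
opening: 0.0469
```

Emit:
drive_tool:
  plan:
    - [0.55,[0,0,0],[0,0,-8.5]]
    - [0.55,[0,0,0],[0,0,-8.5]]
    - [0.55,[0,0,0],[0,0,-8.5]]
    - [0.55,[0,0,0],[0,0,-8.5]]
    - [0.55,[0,0,0],[0,0,0]]

```text
time: 29.65
tool_pos: [0.5411, -0.3291, 0.1971]
tcp_rot: [-0.0, -0.257, 0.966, 0.0]
contact_force: [-0.2, -0.4, -0.3]
opening: 0.0466
```

```bash
python3 look.py top wrist:w6
```

```text
29.65 [ 0.5411 -0.3291  0.1971] toolx ang -150.2 open 0.0466
top
 in tray 186 [-0.101 -0.051  0.157] [-0.062  0.075  0.18 ]
wrist
1 [ 300  155   33   80 1291] ends [ 0.597 -0.302] [ 0.517 -0.349] len 0.093 ang -149 zmax 0.024 [array([ 61., 109.,  73.]), array([127., 133., 128.])]
3 [ 554  301   86   45 1723] ends [0.551 0.029] [0.467 0.103] len 0.112 ang 139 zmax 0.035 [array([95., 87., 53.]), array([106.,  95.,  52.])]
```

View pics/w6.png

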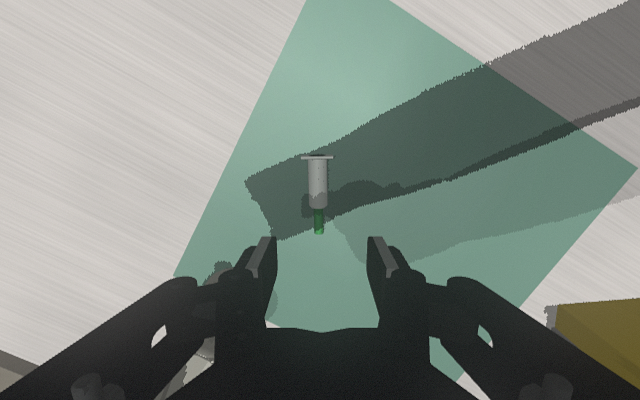

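View w6: the holder is at (317,180) between the jaws, and nothing else is left on the mat. C lies in the tray.

Emit:
drive_tool:
  plan:
    - [0.55,[0.001,-0.005,0.045],[0,0,0]]
    - [0.55,[0,0,0.045],[0,0,0]]
    - [0.55,[0,0,0.045],[0,0,0]]
    - [0.55,[0,0,0.045],[0,0,0]]
    - [0.55,[0,0,0.012],[0,0,0]]
    - [0.55,[0,0,0],[0,0,0]]
    - [0.05,[0,0,0],[0,0,0]]
    - [0.05,[0,0,0],[0,0,0]]
    - [0.05,[0,0,0],[0,0,0]]
    - [0.05,[0,0,0],[0,0,0]]
    - [0.05,[0,0,-0.01],[0,0,0]]
    - [0.05,[0,0,-0.03],[0,0,0]]

```text
time: 30.95
tool_pos: [0.5406, -0.3322, 0.044]
tcp_rot: [-0.002, -0.257, 0.966, 0.002]
contact_force: [0.2, -0.2, 0.5]
opening: 0.0194
```

Emit:
drive_tool:
  plan:
    - [0.05,[0,0,-0.043],[0,0,8.5]]
    - [0.05,[0,0,-0.043],[0,0,8.5]]
    - [0.05,[0,0,-0.043],[0,0,8.5]]
    - [0.05,[0,0,-0.043],[0,0,8.5]]
    - [0.05,[0,0,-0.043],[0,0,8.5]]
    - [0.05,[0,0,-0.043],[0,0,8.5]]
    - [0.05,[0,0,0],[0,0,8.5]]
    - [0.05,[0,0,0],[0,0,8.5]]
    - [0.05,[0,0,0],[0,0,8.5]]
    - [0.05,[0,0,0],[0,0,8.5]]
    - [0.05,[0,0,0],[0,0,0]]

```text
time: 32.05
tool_pos: [0.5427, -0.3337, 0.3045]
tcp_rot: [0.0, 0.463, 0.886, -0.0]
contact_force: [0.1, -0.2, -0.2]
opening: 0.0193
```

Emit:
drive_tool:
  plan:
    - [0.05,[0.037,0.0255,0],[0,0,0]]
    - [0.05,[0.037,0.0255,0],[0,0,0]]
    - [0.05,[0.037,0.0255,0],[0,0,0]]
    - [0.05,[0.037,0.0255,0],[0,0,0]]
    - [0.05,[0.037,0.0255,0],[0,0,0]]
    - [0.05,[0.037,0.0255,0],[0,0,0]]
    - [0.05,[0.037,0.0255,0],[0,0,0]]
    - [0.05,[0.037,0.0255,0],[0,0,0]]
    - [0.05,[0.037,0.0255,0],[0,0,0]]
    - [0.05,[0.037,0.0255,0],[0,0,0]]
    - [0.05,[0.037,0.0255,0],[0,0,0]]
    - [0.05,[0.037,0.0255,0],[0,0,0]]

```text
time: 33.25
tool_pos: [0.5402, 0.2071, 0.3044]
tcp_rot: [0.0, 0.462, 0.887, 0.0]
contact_force: [0.1, -0.4, 0.1]
opening: 0.0193
```

Emit:
drive_tool:
  plan:
    - [0.05,[0,0,0.04],[0,0,0]]
    - [0.05,[0,0,0.04],[0,0,0]]
    - [0.05,[0,0,0.03],[0,0,0]]
    - [0.05,[0,0,0.015],[0,0,0]]
    - [0.05,[0,0,0.006],[0,0,0]]
    - [0.05,[0,0,0],[0,0,0]]
    - [0.05,[0,0,0],[0,0,0]]

```text
time: 33.95
tool_pos: [0.5417, 0.2055, 0.1741]
tcp_rot: [0.001, 0.463, 0.886, 0.001]
contact_force: [0.5, -0.6, 0.7]
opening: 0.0195
```

Emit:
drive_tool:
  plan:
    - [0.05,[0,0,0.003],[0,0,0]]
    - [0.05,[0,0,0.002],[0,0,0]]
    - [0.32,[0,0,0],[0,0,0]]
    - [0.32,[0,0,0],[0,0,0]]
    - [0.32,[0,0,-0.03],[0,0,0]]
    - [0.32,[0,0,-0.04],[0,0,0]]
    - [0.32,[0,0,-0.05],[0,0,0]]
    - [0.32,[0,0,-0.03],[0,0,0]]
    - [0.32,[-0.02,-0.04,0],[0,0,0]]
    - [0.32,[-0.02,-0.04,0],[0,0,0]]
    - [0.32,[-0.02,-0.04,0],[0,0,0]]
    - [0.32,[0,0,0],[0,0,0]]

```text
time: 35.15
tool_pos: [0.474, 0.0845, 0.3181]
tcp_rot: [-0.0, 0.465, 0.885, -0.001]
contact_force: [1.2, 0.6, 0.5]
opening: 0.0277
```

```bash
python3 look.py top wrist:w7 | grep -v "^[0-9]* \["; python3 -c "
from h import *; p,d,K,M=cam('top'); save('t3',p)"
```

```text
35.15 [0.474  0.0845 0.3181] toolx ang 124.6 open 0.0277
top
 in tray 128 [-0.05  -0.063  0.165] [-0.02   0.034  0.186]
 in tray 173 [-0.099 -0.042  0.155] [-0.061  0.075  0.179]
wrist
```

View pics/w7.png

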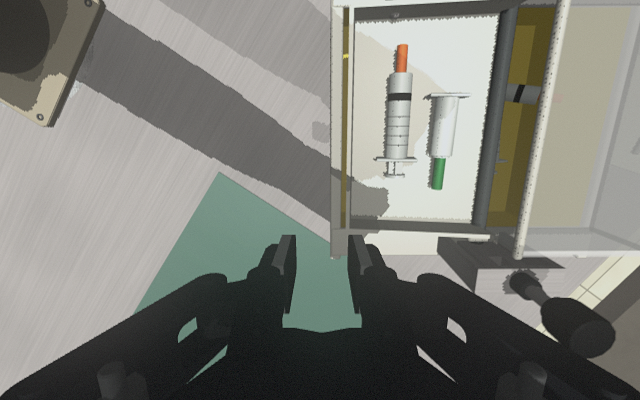

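View pics/t3.png

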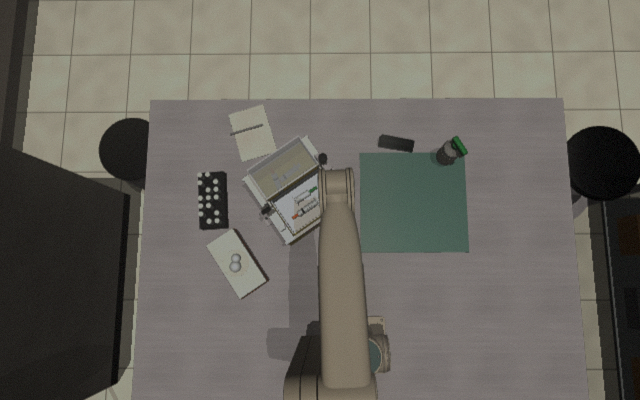

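The tray holds syringe C and the holder crosswise, at w7 (397,110) and (443,140). In the top view the rest of the table is clear, with the mat empty. Tipping again.

Emit:
drive_tool:
  plan:
    - [0,[0.039,0.017,0],[0,0,0]]
    - [0,[0.039,0.017,0],[0,0,0]]
    - [0,[0.039,0.017,0],[0,0,0]]
    - [0,[0.039,0.017,0],[0,0,0]]
    - [0,[0.04,0.0165,0],[0,0,0]]
    - [0,[0,0,0.04],[0,0,0]]
    - [0,[0,0,0.04],[0,0,0]]
    - [0,[0,0,0.022],[0,0,0]]
    - [0,[0,0,0],[0,0,0]]
    - [0,[0,0,0],[0,0,0]]

```text
time: 36.3
tool_pos: [0.4341, 0.2977, 0.2158]
tcp_rot: [-0.0, 0.463, 0.887, -0.0]
contact_force: [0.2, 1.0, -0.7]
opening: 0.0002
```

Emit:
drive_tool:
  plan:
    - [0,[0,0.012,0],[0,0,0]]
    - [0,[0,0.012,0],[0,0,0]]
    - [0,[0,0.012,0],[0,0,0]]
    - [0,[0,0.012,0],[0,0,0]]
    - [0,[0,0.012,0],[0,0,0]]
    - [0,[0,0.012,0],[0,0,0]]
    - [0,[0,0.01,0],[0,0,0]]
    - [0,[0,0.01,0],[0,0,0]]
    - [0,[0,0.01,0],[0,0,0]]
    - [0,[0,0.01,0],[0,0,0]]
    - [0,[0,0.008,0],[0,0,0]]
    - [0,[0,0,0],[0,0,0]]

```text
time: 37.5
tool_pos: [0.532, 0.3648, 0.2159]
tcp_rot: [-0.001, 0.463, 0.886, -0.002]
contact_force: [-5.5, -3.9, 0.7]
opening: -0.0001
```

Emit:
drive_tool:
  plan:
    - [0,[0,0.002,0],[0,0,0]]
    - [0,[0,0,0],[0,0,0]]
    - [0,[0,0,0],[0,0,0]]
    - [0,[0,0,0],[0,0,0]]
    - [0,[0,0,0],[0,0,0]]
    - [0,[0,0,0],[0,0,0]]
    - [0,[0,0,0],[0,0,0]]
    - [0,[0,0,0],[0,0,0]]

```text
time: 38.3
tool_pos: [0.5331, 0.3655, 0.2164]
tcp_rot: [-0.001, 0.463, 0.886, -0.002]
contact_force: [-5.7, -3.3, 0.5]
opening: 0.0002
```

```bash
python3 lev.py
```

```text
38.3 [0.0483 0.135  0.2164] [-5.7 -3.3  0.5]
[-0.02100425  0.13507824  0.67270833] 833
744 tilt 1.19548798596063
```

Emit:
drive_tool:
  plan:
    - [0,[0,-0.015,0],[0,0,0]]
    - [0,[0,-0.02,0],[0,0,0]]
    - [0,[0,-0.02,0],[0,0,0]]
    - [0,[0,-0.02,0],[0,0,0]]
    - [0,[0,-0.02,0],[0,0,0]]
    - [0,[0,-0.025,0],[0,0,0]]
    - [0,[0,0,-0.04],[0,0,0]]
    - [0,[0,0,-0.05],[0,0,0]]
    - [0,[0,0,-0.05],[0,0,0]]
    - [0,[-0.04,-0.01,0],[0,0,0]]
    - [0,[-0.04,-0.01,0],[0,0,0]]
    - [0,[-0.04,-0.03,0],[0,0,0]]

```text
time: 39.55
tool_pos: [0.467, 0.1707, 0.3586]
tcp_rot: [0.003, 0.463, 0.887, 0.002]
contact_force: [0.0, -1.0, -0.7]
opening: -0.0
```

Emit:
drive_tool:
  plan:
    - [0,[-0.04,-0.02,0],[0,0,0]]
    - [0,[0,0,0],[0,0,0]]

```text
time: 39.75
tool_pos: [0.472, 0.1225, 0.3583]
tcp_rot: [0.003, 0.466, 0.885, 0.001]
contact_force: [-0.3, 1.6, -0.7]
opening: -0.0
```

```bash
python3 lev.py; python3 look.py top wrist:w8 | grep -v "^[0-9]* \["; python3 -c "
from h import *
for X in([.6485,.1285,.284],): print(tool(X))"
```

```text
39.75 [-0.14   -0.0304  0.3583] [-0.3  1.6 -0.7]
[-0.01704688  0.13505524  0.25079011] 51
699 tilt 0.00089685122984412
39.8 [0.4717 0.1245 0.3581] toolx ang 124.5 open -0.0001
top
wrist
[-0.09960287  0.14675638  0.07397491]
```

View pics/w8.png

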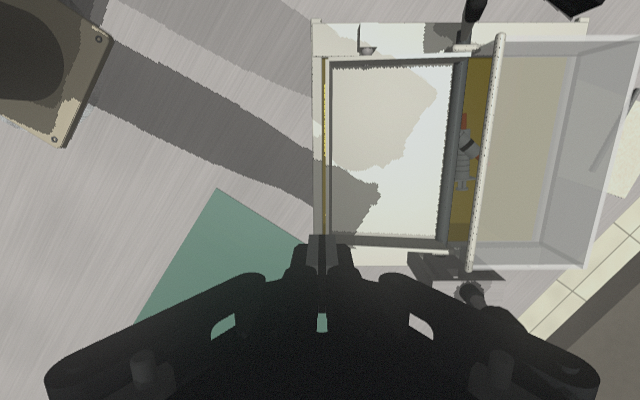

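View w8: the tray is empty and home. A sharp shows in the gap at (465,150), so I check how high it lies.

Run:
```python
from bin import *
p,d,K,M=cam("wrist"); W=cloud(d,K,M); B=tobin(W)
for v in range(110,195,12):
    print(v,[(tuple(p[v,u]),*B[v,u].round(3)) for u in (458,464,470)])
```

```text
110 [((np.uint8(91), np.uint8(96), np.uint8(93)), np.float64(0.009), np.float64(0.052), np.float64(0.172)), ((np.uint8(107), np.uint8(98), np.uint8(54)), np.float64(0.093), np.float64(0.059), np.float64(0.006)), ((np.uint8(102), np.uint8(93), np.uint8(50)), np.float64(0.103), np.float64(0.059), np.float64(0.005))]
122 [((np.uint8(86), np.uint8(89), np.uint8(86)), np.float64(0.011), np.float64(0.04), np.float64(0.171)), ((np.uint8(101), np.uint8(65), np.uint8(46)), np.float64(0.089), np.float64(0.041), np.float64(0.021)), ((np.uint8(103), np.uint8(94), np.uint8(52)), np.float64(0.106), np.float64(0.041), np.float64(0.005))]
134 [((np.uint8(86), np.uint8(88), np.uint8(86)), np.float64(0.012), np.float64(0.027), np.float64(0.171)), ((np.uint8(95), np.uint8(99), np.uint8(94)), np.float64(0.081), np.float64(0.023), np.float64(0.042)), ((np.uint8(96), np.uint8(94), np.uint8(70)), np.float64(0.1), np.float64(0.022), np.float64(0.023))]
146 [((np.uint8(65), np.uint8(66), np.uint8(64)), np.float64(0.014), np.float64(0.014), np.float64(0.17)), ((np.uint8(77), np.uint8(80), np.uint8(77)), np.fl
[... 730 characters left out ...]
), np.float64(0.116), np.float64(-0.039), np.float64(0.006))]
182 [((np.uint8(99), np.uint8(102), np.uint8(98)), np.float64(0.087), np.float64(-0.055), np.float64(0.029)), ((np.uint8(95), np.uint8(98), np.uint8(95)), np.float64(0.098), np.float64(-0.055), np.float64(0.027)), ((np.uint8(105), np.uint8(97), np.uint8(55)), np.float64(0.119), np.float64(-0.059), np.float64(0.007))]
194 [((np.uint8(105), np.uint8(97), np.uint8(59)), np.float64(0.101), np.float64(-0.081), np.float64(0.006)), ((np.uint8(106), np.uint8(99), np.uint8(59)), np.float64(0.111), np.float64(-0.081), np.float64(0.007)), ((np.uint8(108), np.uint8(99), np.uint8(62)), np.float64(0.122), np.float64(-0.081), np.float64(0.005))]
```

Emit:
drive_tool:
  plan:
    - [0,[-0.025,0.0365,0],[0,0,0]]
    - [0,[-0.025,0.0365,0],[0,0,0]]
    - [0,[-0.025,0.037,0],[0,0,0]]
    - [0,[-0.0245,0.037,0],[0,0,0]]
    - [0,[0,0,0.02],[0,0,0]]
    - [0,[0,0,0.018],[0,0,0]]
    - [0,[0,0,0.006],[0,0,0]]
    - [0,[0,0,0.006],[0,0,0]]
    - [0,[0,0,0.006],[0,0,0]]
    - [0,[0,0,0],[0,0,0]]

```text
time: 40.95
tool_pos: [0.6467, 0.1296, 0.2998]
tcp_rot: [0.0, 0.463, 0.887, 0.0]
contact_force: [-0.6, -0.1, -0.2]
opening: 0.0005
```

Emit:
drive_tool:
  plan:
    - [0,[0,0,0.006],[0,0,0]]
    - [0,[0,0,0.005],[0,0,0]]
    - [0,[0,0,0.004],[0,0,0]]
    - [0,[0,0,0.003],[0,0,0]]
    - [0,[0,0,0],[0,0,0]]

```text
time: 41.45
tool_pos: [0.647, 0.1288, 0.284]
tcp_rot: [0.001, 0.463, 0.886, 0.001]
contact_force: [-2.6, 0.3, 7.6]
opening: -0.0001
```

Emit:
drive_tool:
  plan:
    - [0,[0,0,0.001],[0,0,0]]
    - [0,[0,0,0],[0,0,0]]
    - [0,[0,0,-0.04],[0,0,0]]
    - [0,[0,0,-0.05],[0,0,0]]
    - [0,[-0.03,-0.035,0],[0,0,0]]
    - [0,[-0.03,-0.035,0],[0,0,0]]
    - [0,[-0.03,-0.035,0],[0,0,0]]
    - [0,[-0.03,-0.035,0],[0,0,0]]
    - [0,[-0.03,-0.035,0],[0,0,0]]
    - [0,[0,0,0],[0,0,0]]

```text
time: 42.45
tool_pos: [0.5876, -0.0992, 0.3705]
tcp_rot: [0.0, 0.466, 0.885, -0.001]
contact_force: [-0.1, 1.3, 0.3]
opening: 0.0
```

```bash
python3 lev.py
python3 - <<'E'
from bin import *
p,d,K,M=cam("top"); save("t4",p); B=tobin(cloud(d,K,M)); q=B[150:172,312:332].reshape(-1,3); q=q[(q[:,2]>.25)&(q[:,2]<.33)]; print(len(q),q.mean(0),np.median(q[:,2]))
E
```

```text
42.45 [-0.1707 -0.2785  0.3705] [-0.1  1.3  0.3]
[-0.01736982  0.13514851  0.25158997] 52
1536 tilt -0.0017018217967518234
66 [ 0.00995065 -0.12400101  0.28302607] 0.28406186517996335
```

View pics/t4.png

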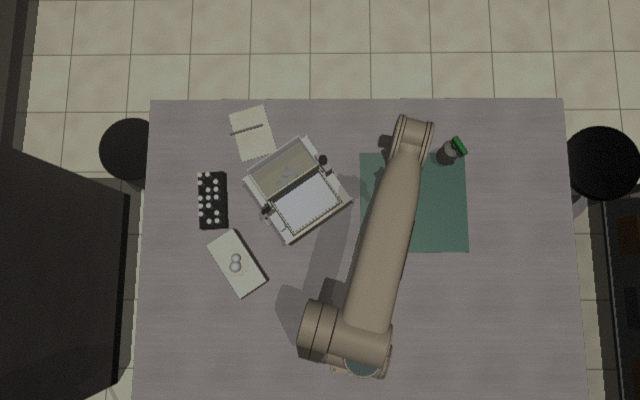

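View t4: the tray is empty and home, the knob at (322,160) is down at 284 mm (fully in), and the table is clear with the bystanders where they were. The robot touches nothing, so I hand in.

```bash
python3 -c "
from bench import r
print(r.close_job())"
```

```text
the job is handed in; nothing more can be done
None
```

The job is done and handed in at about 42.6 s. I found four sharps at this start, three syringes and one holder. I pulled the lock plunger out, tipped the sharps into the box in two loads of two, and pushed the plunger fully in again.

**Last checks:**
- **Tray:** it read about 0 rad tilt and looked empty.
- **Lock:** the knob top is at 284 mm, which is fully in.
- **Box:** the sharps I could see through the gap lie under 50 mm above the table.
- **Table:** nothing is left on it. The bystanders were in their places in the last picture, which I checked by eye only; the arm partly hid the stapler in that one.

**Not as clean as planned:** two set-downs in the tray pressed harder than intended, with wrist forces of about 50 N and 30 N. The fingers or the held syringe took this rather than the gripper's body, as far as I can tell. One syringe was knocked aside during the run, and I found it again before picking it up.

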